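# Draw a board carrier out of the test fixture and hold it over the code reader

### The job

The test is over: take the black board carrier by its blue handle, draw it straight back along the guide rails until it is out from under the pale test head (do not force it up against the head), then lift it out of the fixture with both camera modules still seated in their nests. Carry it to the code reader and finish while still holding it there in the gripper, level and steady in the air, centred over the reader's window with its underside about 80 mm above it. Leave the parts bin, tape roll and screwdriver where they are.

Things in the scene. Friction and masses are not known exactly. Their poses are not given: they have to be found in the camera images.
- fixture: Fixed test fixture: grey base plate 260 (x) x 140 (y) x 20 mm, origin at the centre of its underside on the bench, z up. Two aluminium rails along x rise 14 mm above the plate, inner faces at y = +-52 mm; the carrier slides between them on the plate (z = 20 mm), 2 mm play each side. It comes out at the open -x end; a black stop at x = 88 mm closes the +x end. A pale test head spans the +x end.
- head: Pale see-through test head with a black box on top, fixed to the fixture by two columns: 90 (x) x 134 (y) mm, origin at the centre of its underside, at fixture x = 79, z = 62 mm; near edge at fixture x = 34 mm, top of the black box at z = 100 mm. It overhangs the carrier's +x end, which must be drawn back past that edge before lifting.
- carrier: Loose black board carrier, 160 (x) x 100 (y) mm, plate 10 mm thick, 0.3 to 0.6 kg, origin at the centre of its underside, z up. It starts with its axes along the fixture's, origin at fixture x = -20 to +5, z = 20 mm. Grey cross blocks at both ends (x = +-69 to +-79 mm) rise to z = 36 mm, 6 mm under the test head. Orange nest frames, 6 mm high, at x = +-45 mm.
- handle (a point): Middle of the carrier's blue arch handle, 93 mm straight above the carrier's origin and above its centre of mass: a bar 44 mm long in carrier x, 16 mm thick in y, from z = 80 to 106 mm of the carrier, on two posts; pinch it across y from above. z up.
- module_front: Small loose camera module: green board 32 x 32 x 4 mm with a black lens, 20 mm high in all, 25 g, origin at the centre of its underside; seated (with 1 to 1.5 mm play) in the carrier's nest at carrier x = -45 mm, z = 10 mm.
- module_rear: The same kind of camera module, in the nest at carrier x = +45 mm, z = 10 mm, partly or wholly under the test head at the start.
- reader: Fixed upward-looking code reader: grey box 100 (x) x 120 (y) x 45 mm high with a yellow-framed dark window on top, origin at the centre of its underside on the bench, z up.
- window (a point): Centre of the code reader's window, on its top, 45 mm above the bench; z up.
- parts_bin: Bystander: red open parts bin 100 x 100 x 59 mm high, origin at the centre of its underside.
- tape_roll: Bystander: tan roll of tape lying flat, 90 mm across, 18 mm high, origin at the centre of its underside.
- screwdriver: Bystander: screwdriver with yellow handle, 160 mm long, lying on the bench along its own x axis.
Mind the look-alikes: they are no part of the job. There is more than one size of the carrier; the job needs the smallest.

How it is judged (in metres and radians):
On the way, in this order (a step that is already met when the one before it is completed fails the run):
1. the carrier's +x end is drawn back out from under the test head, the carrier still low between the rails (x of carrier in the frame of fixture below -0.045 m and z of carrier in the frame of fixture below 0.04 m), for 0.05 s.
2. the carrier is lifted clear of the fixture in the fingers (height (world z) of carrier above 0.05 m and contact force between carrier and the fingers above 1 N and contact force between carrier and fixture below 0.1 N), for 0.2 s.
At the end, for the whole second after the job is handed in: Fingers hold the carrier, underside 50-115 mm above the reader's window, centre within 25 mm of the window's (from above), tilt under 0.10 rad, still (under 20 mm/s, 0.1 rad/s), touching neither fixture nor reader, both modules flat in their nests (within 3 mm in height, 4 mm along the carrier) (horizontal distance between carrier and window below 0.025 m and z of carrier in the frame of window between 0.05 and 0.115 m and angle between carrier's own z axis and vertical below 0.1 rad and linear speed of carrier below 0.02 m/s and angular speed of carrier below 0.1 rad/s and contact force between carrier and the fingers above 1 N and contact force between carrier and fixture below 0.1 N and contact force between carrier and reader below 0.1 N and distance between each of module_front, module_rear and carrier below 0.051 m and x of module_front in the frame of carrier below -0.041 m and z of each of module_front, module_rear in the frame of carrier below 0.013 m and x of module_rear in the frame of carrier above 0.041 m); the arm keeps its last pose, push and grip.
It fails at once if the carrier is pressed against the test head with more than 8 N (contact force between carrier and head above 8 N).
It fails at once if a bystander (parts bin, tape roll or screwdriver) is moved more than 20 mm (distance of any of parts_bin, tape_roll, screwdriver from where it was at the start of the episode above 0.02 m).
It also fails if it takes over 51 s, if anything falls off the work surface, if the arm or the gripper's body presses on something with over 40 N, if the wrist force passes 120 N, or if a joint passes its speed limit or range.

### The arm

A 7-joint arm with a two-finger parallel gripper is mounted at the origin on the work surface. World frame = base frame: x ahead of the robot, y to its left, z up, the work surface at z = 0. Lengths are in mm, angles in rad, forces in N, time in s.
With the tool pointing down it reaches from about 400 to 875 mm from the base axis. Payload 4.4 kg.
Tool frame: the origin (TCP) lies at the very end of the fingers, on their centre line; the grasp point (between the pads) lies 19 mm behind it (ctrl.pinch_z is the z of the grasp point in the tool frame, in mm); z points along the fingers, x is the direction in which the jaws open and shut, and the axes are right-handed (so a half turn about z gives the same grasp; the last joint's range is limited). The gripper opens to 85 mm and grips with 20 to 120 N. Pads are 22 mm wide; open, the fingers measure 114 mm over their backs; the gripper's body (76 mm by 85 mm) begins 54 mm behind the grasp point. The pads swing forward as they close: fully open they stand 13 mm farther back than shut.
Start: joints at [1.179, 0.628, 0.038, 1.517, -0.027, 0.996, -0.02], TCP at [208.071, -615.812, 231.313] pointing down, gripper open.
Joint ranges: [-3.06, 3.06], [-0.37, 2.12], [-1.25, 1.32], [0.18, 2.47], [-1.1, 4.24], [0.23, 1.98], [-2.94, 2.94]. Speed limits (rad/s): [2.57, 2.57, 3.14, 3.14, 3.14, 3.14, 3.14].

### API

Orientations are given as [roll, pitch, yaw] about the fixed x, y, z axes, in that order (R = Rz(yaw) Ry(pitch) Rx(roll)).
In Python, from cell import sensors, get_image, order, ctrl gives the robot as it stands.
- The arm moves only by the tool arm_command, never from a script. Its argument "rows" is a list that holds one entry, the list of rows, each a list of 6 numbers: the shift along the tool's x, y, z in mm, then the turn, a rotation vector about the tool's x, y, z in degrees. A call has 1 to 20 rows; each row is the pose to reach, as a shift and turn from the pose commanded when the call began, along the tool's axes at that moment; what a row does not reach only later rows make up. A row lasts 1/12 s, in which the tool goes at most 41.7 mm and 7.16 degrees, less where a joint would pass 70% of its speed; a pose out of reach is approached as far as the arm can. A call with a gripper value outside its range is refused whole. "claw" is the opening, from -1 (shut) to 1 (fully open), set as the call begins (left out, the last holds). The fingers move at their own pace and stop on an object; the grip force is fixed at half the most. Time passes only in rows, so rows that repeat a pose let the fingers close. It gives the time, the measured TCP pose, the force and the opening at its end, in the units of the state.
- sensors.read_state(): the state, without advancing time (a new reading comes with each control period).
- get_image(name): name is "scene" or "top"; returns a dict with "pixels" (400x640x3 uint8, red, green, blue), "z_map" (400x640 float32, mm along the optical axis (not along the pixel's ray), 0 where there is no reading), "K" (3x3 intrinsics, pixels), "k1" (the pictures are not rectified: a ray, as slopes to the right and down, at radius r is drawn at 1 + k1 r^2 times it, then the intrinsics apply), "pose" (4x4, takes a point from camera to world coordinates). Camera axes: x right, y up, looking along -z (the intrinsics and any distortion apply to the point x, -y, -z); pixel columns grow to the right and rows downward; lengths in mm; the calibration is good to about 2 mm. A picture is of the moment at which its call begins.
- order.finish_job(): hands the job in, once; it reports no verdict.
The state is a dict: "clock": time; "qpos": joint angles; "qd": joint speeds; "tau": joint torques, N m; "eef_pos": TCP position; "tool_rot": TCP orientation; "force": force on the tool from outside, world axes, zero at the start; "torque": the same for the moment, N m; "width": finger opening in mm.
Only numpy, scipy, OpenCV 4.12 (cv2) and the standard library are available. Lean on these libraries where they do the work, as an engineer would, in place of code of your own. Each camera call takes 0.05 s, during which the arm holds its last target.

## Working session

There is one attempt and no reset: what is moved stays moved. The work goes in short steps, Python scripts to look and compute and a tool call to move; the robot and the scene stay as the last step left them, time stands still between calls to the robot, and variables do not carry over. Pictures are saved under pics/ and viewed, and the job is handed in when it is done.

Besides the shell and the picture viewer there is one more tool, called as name(argument=value, ...), one argument or row to a line, values as JSON. arm_command: Moves the arm, as the interface text tells. Its arguments: {"type":"object","properties":{"rows":{"type":"array","items":{"type":"array","items":{"type":"array","items":{"type":"number"}}}},"claw":{"type":"number"}},"required":["rows"]}

```bash
mkdir -p pics; ls; python3 - <<'E'
from cell import sensors,get_image,ctrl
import cv2,numpy as np
print(sensors.read_state(), ctrl.pinch_z)
for n in("scene","top"):
    d=get_image(n); cv2.imwrite(f"pics/{n}0.png",d["pixels"][...,::-1]); np.savez(f"{n}0.npz",**d)
    print(n,d["K"],d["k1"],d["pose"])
E
```

```text
pics
{'clock': 0.0, 'qpos': array([ 1.17922581,  0.62935151,  0.03843145,  1.51836468, -0.02701097,
        0.99631521, -0.02001837]), 'qd': array([ 7.69295174e-04,  8.05837786e-05, -1.34998251e-03, -5.90401226e-04,
        9.93052750e-04,  4.02176009e-04, -2.59644771e-04]), 'tau': array([ 4.04761204e-04, -5.63414204e+01,  1.22636586e+00, -1.93447924e+01,
        1.09062722e-02,  1.03802100e-02, -1.07304425e-05]), 'eef_pos': array([ 207.85979134, -615.20357676,  230.38648262]), 'tool_rot': array([ 3.14158225e+00,  1.92114774e-03, -1.24504159e+00]), 'force': array([ 0.08465385, -0.15510434,  0.02387502]), 'torque': array([-2.10792851e-02, -1.64433893e-02,  4.79336179e-05]), 'width': 85.41237883984373} -18.700000000000003
scene [[404.65076363   0.         320.40421043]
 [  0.         404.65076363 205.98144032]
 [  0.           0.           1.        ]] -0.05262042486966483 [[ 8.95733069e-01 -2.65402747e-01  3.56684245e-01  1.01257128e+03]
 [ 4.44591821e-01  5.35828452e-01 -7.17792437e-01 -8.86684645e+02]
 [-6.17482157e-04  8.01529320e-01  5.97955155e-01  8.49828823e+02]
 [ 0.00000000e+00  0.00000000e+00  0.00000000e+00  1.00000000e+00]]
top [[454.34697263   0.         324.25219098]
 [  0.         454.34697263 204.39306966]
 [  0.           0.           1.        ]] 0.03966622497970562 [[ 2.03922151e-02  9.88038395e-01 -1.52853812e-01  3.24176779e+02]
 [-9.99783785e-01  2.07742193e-02  9.02302305e-04 -1.03241298e+00]
 [ 4.06692794e-03  1.52802363e-01  9.88248399e-01  1.56128908e+03]
 [ 0.00000000e+00  0.00000000e+00  0.00000000e+00  1.00000000e+00]]
```

View pics/scene0.png

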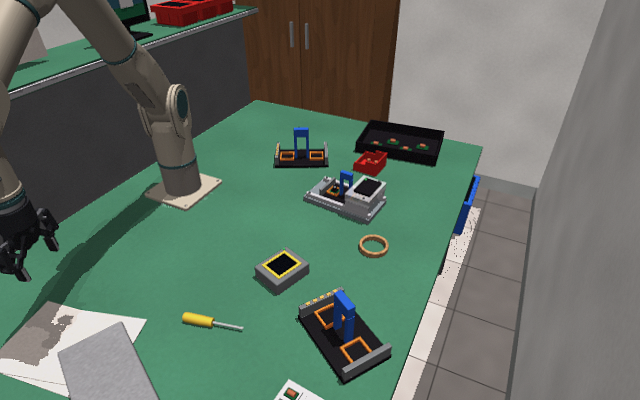

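View pics/top0.png

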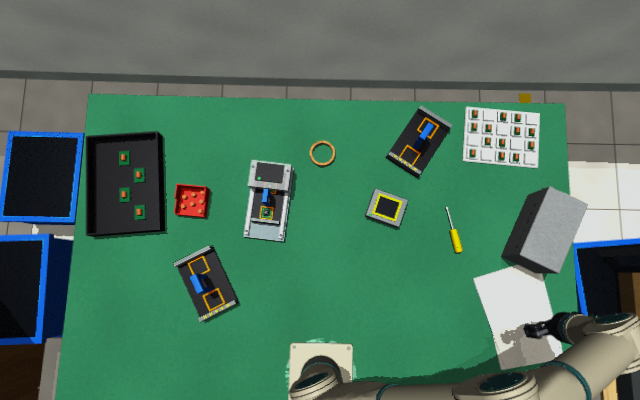

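```bash
cat > h.py <<'E'
import numpy as np,cv2
def load(n): return dict(np.load(n+".npz"))
def ray(d,uv):
    uv=np.asarray(uv,float).reshape(-1,1,2)
    K=d["K"];k=float(d["k1"])
    p=cv2.undistortPoints(uv,K,np.array([k,0,0,0,0.])).reshape(-1,2)
    r=np.c_[p[:,0],-p[:,1],-np.ones(len(p))]
    return r
def zpts(d,uv):
    uv=np.asarray(uv).reshape(-1,2); z=d["z_map"][uv[:,1].astype(int),uv[:,0].astype(int)]
    c=ray(d,uv)*z[:,None]; P=d["pose"]; o=c@P[:3,:3].T+P[:3,3]; return o[z>0]
def onplane(d,uv,h):
    P=d["pose"]; r=ray(d,uv)@P[:3,:3].T; t=(h-P[2,3])/r[:,2]; return P[:3,3]+r*t[:,None]
def cloud(d,box):
    u0,v0,u1,v1=box; g=np.stack(np.meshgrid(np.arange(u0,u1),np.arange(v0,v1)),-1).reshape(-1,2)
    g=g[d["z_map"][g[:,1],g[:,0]]>0]
    return g,zpts(d,g),d["pixels"][g[:,1],g[:,0]].astype(int)
E
python3 - <<'E'
from h import *
t=load("top0");s=load("scene0")
for n,d,b in(("top",t,(235,150,305,250)),("scene",s,(295,160,395,225)),("topR",t,(355,180,415,235))):
    u0,v0,u1,v1=b; cv2.imwrite(f"pics/c_{n}.png",cv2.resize(d["pixels"][v0:v1,u0:u1,::-1],None,fx=5.5,fy=5.5,interpolation=cv2.INTER_NEAREST))
def blue(c): return (c[:,2]>120)&(c[:,2]>1.7*c[:,0])&(c[:,2]>1.5*c[:,1])
for n,d,b in(("top",t,(235,150,305,250)),("scene",s,(295,160,395,225))):
    g,p,c=cloud(d,b); m=blue(c); q=p[m]; print(n,m.sum(),g[m].min(0),g[m].max(0)); 
    for h0 in (60,80,100,118): 
        k=q[(q[:,2]>h0)]; print(h0,len(k),k.min(0).round(),k.max(0).round(),k.mean(0).round(1)) if len(k) else 0
    hi=p[:,2]; print(np.percentile(hi,[1,50,99]).round())
def yellow(c): return (c[:,0]>150)&(c[:,1]>130)&(c[:,2]<100)
for n,d,b in(("top",t,(360,180,415,235)),("scene",s,(245,240,315,300))):
    g,p,c=cloud(d,b); m=yellow(c); q=p[m]
    pl=onplane(d,g[m].astype(float)+0,45)
    print("win",n,m.sum(),q.mean(0).round(1),q[:,2].std(),cv2.minAreaRect(pl[:,:2].astype(np.float32)))
    top=p[(p[:,2]>38)&(p[:,2]<52)]; print("box",cv2.minAreaRect(top[:,:2].astype(np.float32)),top.mean(0))
E
```

```text
top 59 [262 189] [267 201]
60 56 [553. 182. 120.] [593. 197. 133.] [572.  188.4 125.8]
80 56 [553. 182. 120.] [593. 197. 133.] [572.  188.4 125.8]
100 56 [553. 182. 120.] [593. 197. 133.] [572.  188.4 125.8]
118 56 [553. 182. 120.] [593. 197. 133.] [572.  188.4 125.8]
[ -7.   5. 119.]
scene 39 [340 170] [352 180]
60 34 [555. 178. 100.] [596. 200. 130.] [576.3 187.9 125.3]
80 34 [555. 178. 100.] [596. 200. 130.] [576.3 187.9 125.3]
100 34 [555. 178. 100.] [596. 200. 130.] [576.3 187.9 125.3]
118 32 [555. 178. 122.] [596. 200. 130.] [575.1 187.6 126.7]
[ -2.   7. 115.]
win top 193 [ 554.6 -214.3   44.8] 3.0051861300753253 ((554.682373046875, -213.1145477294922), (84.90609741210938, 73.66226196289062), 71.63783264160156)
box ((554.1527709960938, -213.2540283203125), (119.42100524902344, 100.20372772216797), 71.35107421875) [ 553.21739105 -212.86151287   44.46994081]
win scene 222 [ 558.2 -215.7   47.3] 1.6743784883857982 ((553.73876953125, -211.1291961669922), (85.25165557861328, 76.95121002197266), 71.4231948852539)
box ((556.2184448242188, -213.42457580566406), (120.69667053222656, 102.83979797363281), 70.75682067871094) [ 558.88340647 -218.26167838   46.22200134]
```

```bash
python3 - <<'E'
import cv2
a=cv2.imread("pics/c_top.png");b=cv2.imread("pics/c_scene.png");print(a.shape,b.shape)
E
```

```text
(550, 385, 3) (358, 550, 3)
```

View pics/c_top.png

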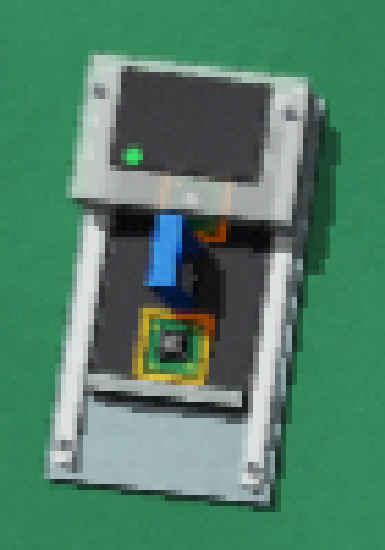

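View pics/c_scene.png

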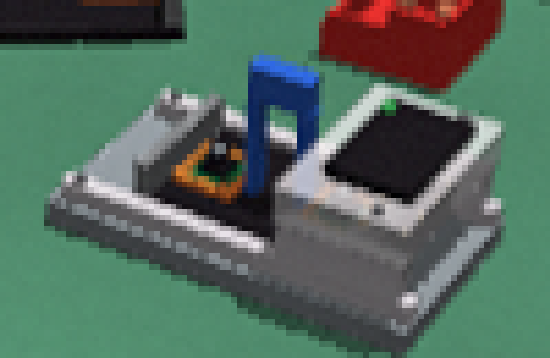

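```bash
python3 - <<'E'
from h import *
t=load("top0");s=load("scene0")
for n,d,b in(("top",t,(232,145,310,255)),("scene",s,(295,165,395,230))):
    g,p,c=cloud(d,b)
    # fixture everything above 12mm
    m=p[:,2]>10
    r=cv2.minAreaRect(p[m][:,:2].astype(np.float32)); print(n,"fix rect",r)
    m=(p[:,2]>90)&(p[:,2]<106)
    m&=~((c[:,2]>1.5*c[:,0])&(c[:,2]>100))
    q=p[m];print("head top",cv2.minAreaRect(q[:,:2].astype(np.float32)),len(q),np.median(q[:,2]))
    m=(c.min(1)>165)&(p[:,2]>26)&(p[:,2]<42);q=p[m];print("rail",len(q),q.min(0),q.max(0))
    if len(q)>20:
        yy=q[:,1]+0.1*(q[:,0]-560); mid=np.median(yy); 
        for k in (yy>180,yy<=180):
            a=q[k]; vx,vy,x0,y0=cv2.fitLine(a[:,:2].astype(np.float32),cv2.DIST_HUBER,0,.01,.01).ravel(); print(len(a),np.degrees(np.arctan2(vy,vx)),x0,y0)
# pixel-edge based: base plate near corners & far, on known planes from top crop (px = 235+cx/5.5, 150+cy/5.5)
px=lambda cx,cy:[235+cx/5.5-.5,150+cy/5.5-.5]
# rail centre lines tops z=34
A=onplane(t,[px(95,220),px(65,440),px(282,255),px(255,465)],34);print(A.round(1))
for i in(0,2): v=A[i]-A[i+1];print(np.degrees(np.arctan2(v[1],v[0])))
A=onplane(t,[px(47,478),px(272,508)],20);print(A.round(1));v=A[0]-A[1];print(np.degrees(np.arctan2(-v[0],v[1])),np.linalg.norm(v))
H=onplane(t,[px(92,55),px(314,80),px(293,228),px(75,200)],78);print("head",H.round(1))
C=onplane(t,[px(92,376),px(242,392)],36);print("front block",C.round(1))
E
```

```text
top fix rect ((595.0230712890625, 183.87794494628906), (226.7781524658203, 346.7723388671875), 86.77912902832031)
head top ((620.75048828125, 184.00436401367188), (133.89166259765625, 141.2411346435547), 83.44137573242188) 787 97.38143733311085
rail 252 [446.08936086 124.68322675  26.39869678] [607.51737465 262.8134497   41.76559487]
129 -5.86827 530.9928 252.06853
123 -5.800353 517.7327 136.96973
scene fix rect ((539.7943115234375, 237.3444366455078), (357.2768249511719, 366.0178527832031), 26.32762336730957)
head top ((624.4235229492188, 182.9603271484375), (134.1764678955078, 142.6448211669922), 83.45943450927734) 589 97.2681755617158
rail 122 [446.41480608 112.7740989   32.15711374] [704.35092887 265.02273574  40.65700884]
29 -5.163869 539.7262 250.16206
93 -6.151077 533.12384 135.77892
[[606.6 245.9  34. ]
 [469.4 258.1  34. ]
 [587.1 129.3  34. ]
 [456.4 141.5  34. ]]
-5.064623027041032
-5.305240529842801
[[447.  270.4  20. ]
 [431.3 131.4  20. ]]
-6.444193295946411 139.92851001527262
head [[700.5 245.1  78. ]
 [687.9 109.7  78. ]
 [596.1 119.5  78. ]
 [610.5 251.4  78. ]]
front block [[508.9 243.1  36. ]
 [500.9 150.8  36. ]]
```

Look-alikes (top view): carrier in the fixture, handle at (265,195), 44 mm bar with top at z≈126 as described; larger carrier at (418,142); and another at (205,283). Only the one in the fixture fits: its crop shows the rails, the head and the module at (266,211). Fixture origin ≈ (569,188), yaw −6°, handle ≈ (573.5,188).

```bash
cat > mv.py <<'E'
import sys,numpy as np
from scipy.spatial.transform import Rotation as R
from cell import sensors
def rel(x,y,z,yaw,show=True):
    s=sensors.read_state(); M=R.from_euler('xyz',s["tool_rot"])
    T=R.from_euler('xyz',[np.pi,0,np.radians(yaw)])
    d=M.inv().apply(np.array([x,y,z])-s["eef_pos"]); r=(M.inv()*T).as_rotvec(degrees=True)
    print("t",round(s["clock"],2),"pos",s["eef_pos"].round(1),"rot",np.degrees(s["tool_rot"]).round(2),"w",round(s["width"],1),"F",s["force"].round(1))
    print("shift",d.round(1),"turn",r.round(2))
if __name__=="__main__": rel(*map(float,sys.argv[1:5]))
E
python3 mv.py 573.5 188 210 -96
```

```text
t 0.1 pos [ 207.9 -615.3  230.5] rot [ 1.800e+02  1.000e-01 -7.134e+01] w 85.3 F [-0.1  0.1  0.1]
shift [-644.  -603.5   21.6] turn [2.000e-02 1.000e-01 2.466e+01]
```

arm_command(
  rows=[
    [[-15,-14,0,0,0,1],[-40,-38,0,0,0,2],[-66,-62,0,0,0,3],[-92,-86,0,0,0,4],[-118,-110,0,0,0,5],[-144,-135,0,0,0,6],[-170,-159,0,0,0,7],[-196,-183,0,0,0,8],[-222,-208,0,0,0,9],[-248,-232,0,0,0,10],[-274,-256,0,0,0,11],[-300,-281,0,0,0,12],[-326,-305,0,0,0,13],[-352,-330,0,0,0,14],[-378,-354,0,0,0,15],[-404,-378,0,0,0,16],[-430,-403,0,0,0,17],[-450,-421,0,0,0,18],[-460,-431,0,0,0,18],[-460,-431,0,0,0,18]],
  ],
  claw=1,
)

```text
clock: 1.77
eef_pos: [470.5, -38.0, 231.1]
tool_rot: [-3.141, 0.002, -1.553]
force: [0.4, -0.2, -0.3]
width: 85.4
```

```bash
python3 mv.py 573.5 188 210 -96
```

```text
t 1.77 pos [470.5 -38.  231.1] rot [-1.7996e+02  1.0000e-01 -8.8960e+01] w 85.4 F [ 0.4 -0.2 -0.3]
shift [-224.1 -107.1   21.5] turn [-0.04  0.1   7.04]
```

arm_command(
  rows=[
    [[-15,-7,1,0,0,0.5],[-38,-18,4,0,0,1.3],[-62,-30,6,0,0,2.1],[-86,-41,8,0,0,2.9],[-110,-53,10,0,0,3.7],[-134,-64,12,0,0,4.5],[-158,-76,14,0,0,5.3],[-182,-87,17,0,0,6.0],[-205,-98,19,0,0,6.6],[-218,-104,21,0,0,7],[-224,-107,21,0,0,7],[-224,-107,21,0,0,7],[-224,-107,21,0,0,7]],
  ],
)

```text
clock: 2.85
eef_pos: [573.2, 181.2, 210.2]
tool_rot: [3.141, -0.002, -1.683]
force: [-0.1, -1.3, 0.1]
width: 85.0
```

```bash
python3 mv.py 573.5 188 160 -96; python3 - <<'E'
from cell import get_image
import cv2,numpy as np
a=get_image("top");b=get_image("scene")
np.savez("top1.npz",**a);np.savez("scene1.npz",**b)
A=cv2.resize(a["pixels"][130:260,215:345,::-1],(500,500),interpolation=cv2.INTER_CUBIC)
cv2.imwrite("pics/top1.png",A)
B=cv2.resize(b["pixels"][90:240,260:420,::-1],None,fx=4,fy=4,interpolation=cv2.INTER_CUBIC)
cv2.imwrite("pics/scene1.png",B)
E
```

```text
t 2.85 pos [573.2 181.2 210.2] rot [ 1.7996e+02 -1.0000e-01 -9.6410e+01] w 85.0 F [-0.1 -1.3  0.1]
shift [-6.9  0.5 50.2] turn [ 0.04 -0.1  -0.41]
```

View pics/scene1.png

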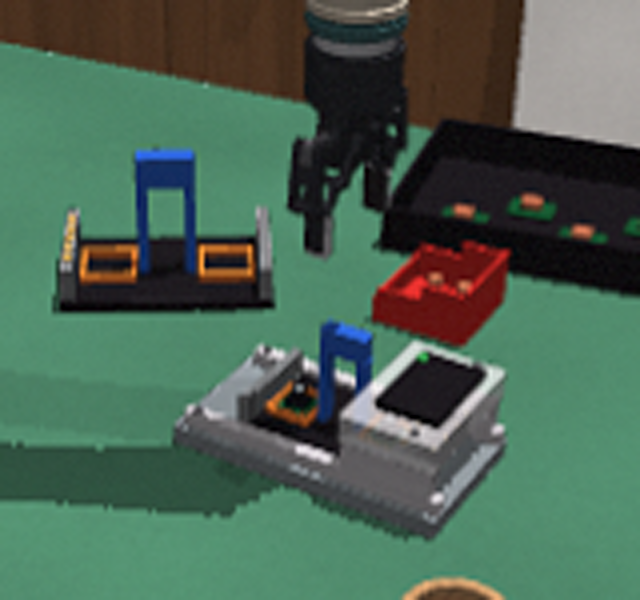

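The gripper hangs above the handle (handle at crop (345,335); fingers at (318,240) and (375,190)), with the jaws across y and nothing in the way.

```bash
python3 mv.py 573.5 188 145 -96
```

```text
t 2.95 pos [573.3 180.8 210.5] rot [ 1.7999e+02 -8.0000e-02 -9.6470e+01] w 85.4 F [-0.1  0.   0.9]
shift [-7.3  0.6 65.5] turn [ 0.01 -0.08 -0.47]
```

arm_command(
  rows=[
    [[-2,0,10,0,0,0],[-5,0.5,30,0,0,-0.3],[-7.3,0.6,50,0,0,-0.5],[-7.3,0.6,60,0,0,-0.5],[-7.3,0.6,65,0,0,-0.5],[-7.3,0.6,65,0,0,-0.5],[-7.3,0.6,65,0,0,-0.5],[-7.3,0.6,65,0,0,-0.5],[-7.3,0.6,65,0,0,-0.5]],
  ],
)

```text
clock: 3.7
eef_pos: [574.5, 190.5, 146.4]
tool_rot: [-3.14, 0.001, -1.673]
force: [0.5, -0.3, -0.4]
width: 85.3
```

```bash
python3 mv.py 573.5 188 95 -96; python3 - <<'E'
from cell import get_image
import cv2,numpy as np
a=get_image("top");b=get_image("scene")
np.savez("top2.npz",**a)
A=cv2.resize(a["pixels"][150:250,225:325,::-1],(500,500),interpolation=cv2.INTER_CUBIC)
B=cv2.resize(b["pixels"][130:210,300:380,::-1],(500,500),interpolation=cv2.INTER_CUBIC)
cv2.imwrite("pics/b2.png",cv2.resize(np.hstack([A,B]),(800,400)))
E
```

```text
t 3.7 pos [574.5 190.5 146.4] rot [-1.799e+02  4.000e-02 -9.585e+01] w 85.3 F [ 0.5 -0.3 -0.4]
shift [ 2.7  0.8 51.4] turn [-0.1   0.04  0.15]
```

View pics/b2.png

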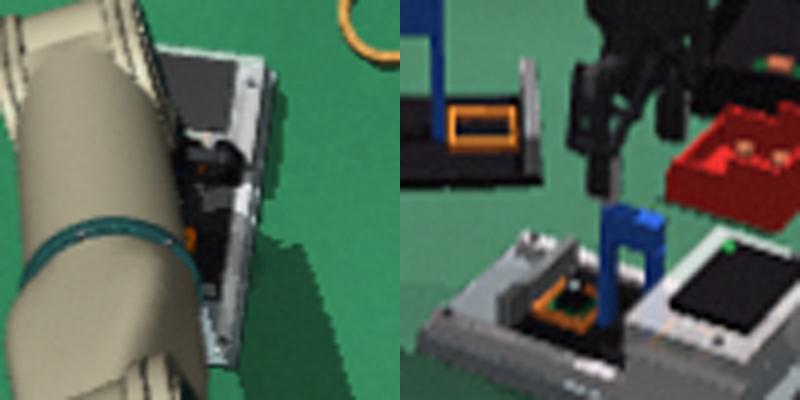

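arm_command(
  rows=[
    [[0.5,0,8,0,0,0],[1.5,0,22,0,0,0],[2.5,0.8,36,0,0,0.1],[2.5,0.8,46,0,0,0.1],[2.5,0.8,51,0,0,0.1],[2.5,0.8,51,0,0,0.1],[2.5,0.8,51,0,0,0.1],[2.5,0.8,51,0,0,0.1],[2.5,0.8,51,0,0,0.1],[2.5,0.8,51,0,0,0.1]],
  ],
)

```text
clock: 4.63
eef_pos: [573.2, 188.3, 95.0]
tool_rot: [-3.14, 0.001, -1.674]
force: [0.6, -0.4, 0.2]
width: 85.3
```

```bash
python3 mv.py 573.5 188 95 -96; python3 - <<'E'
from cell import get_image
import cv2,numpy as np
b=get_image("scene")
B=cv2.resize(b["pixels"][130:220,300:390,::-1],(600,600),interpolation=cv2.INTER_CUBIC)
cv2.imwrite("pics/b3.png",B)
E
```

```text
t 4.63 pos [573.2 188.3  95. ] rot [-1.7993e+02  3.0000e-02 -9.5930e+01] w 85.3 F [ 0.6 -0.4  0.2]
shift [ 0.2 -0.3 -0. ] turn [-0.07  0.03  0.07]
```

View pics/b3.png

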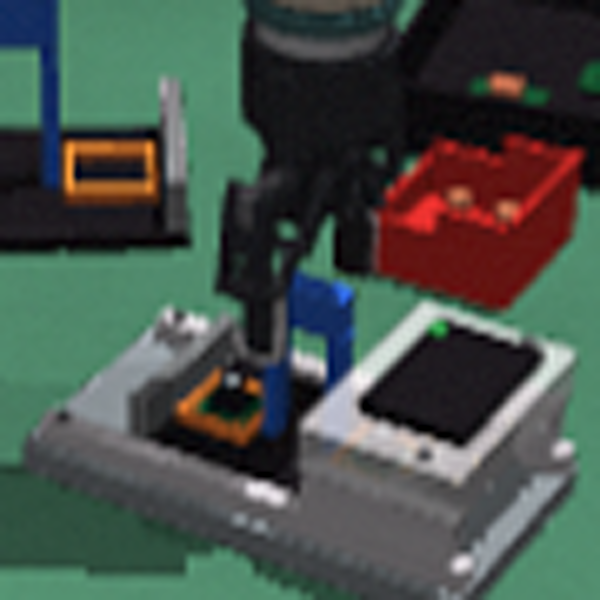

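The fingers straddle the blue bar: near finger at crop (262,330), bar from about 265 to 355, nothing else touched. Closing.

arm_command(
  rows=[
    [[0,0,0,0,0,0],[0,0,0,0,0,0],[0,0,0,0,0,0],[0,0,0,0,0,0],[0,0,0,0,0,0],[0,0,0,0,0,0],[0,0,0,0,0,0],[0,0,0,0,0,0],[0,0,0,0,0,0],[0,0,0,0,0,0],[0,0,0,0,0,0],[0,0,0,0,0,0]],
  ],
  claw=-1,
)

```text
clock: 5.68
eef_pos: [572.6, 188.5, 94.2]
tool_rot: [3.141, 0.0, -1.674]
force: [0.4, 2.4, -2.4]
width: 14.9
```

```bash
python3 mv.py 506.9 195 95 -96; python3 - <<'E'
from cell import get_image
import cv2,numpy as np
b=get_image("scene")
B=cv2.resize(b["pixels"][130:220,300:390,::-1],(600,600),interpolation=cv2.INTER_CUBIC)
cv2.imwrite("pics/b4.png",B)
E
```

```text
t 5.68 pos [572.6 188.5  94.2] rot [ 1.7999e+02  3.0000e-02 -9.5910e+01] w 14.9 F [ 0.4  2.4 -2.4]
shift [ 0.3 66.  -0.8] turn [0.01 0.03 0.09]
```

View pics/b4.png

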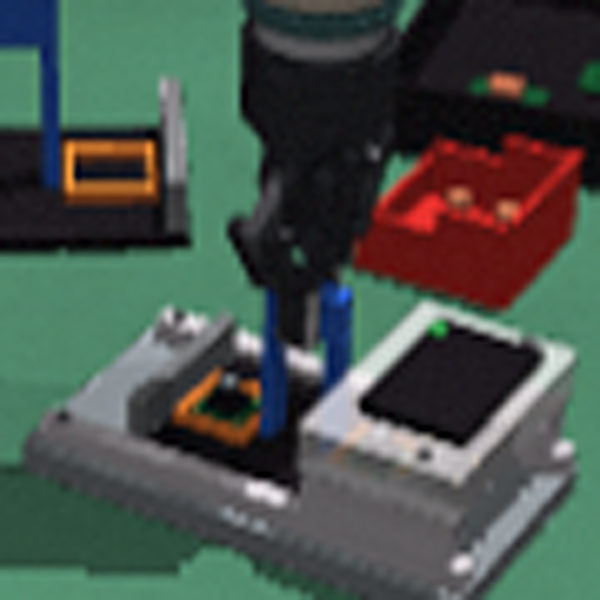

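Held at 14.9 mm, centred between the posts. Drawing back along tool +y (fixture −x).

arm_command(
  rows=[
    [[0,1,0,0,0,0],[0,3,0,0,0,0],[0,6,0,0,0,0],[0,10,0,0,0,0],[0,14,0,0,0,0],[0,18,0,0,0,0],[0,22,0,0,0,0],[0,26,0,0,0,0],[0,30,0,0,0,0],[0,34,0,0,0,0],[0,38,0,0,0,0],[0,42,0,0,0,0],[0,46,0,0,0,0],[0,50,0,0,0,0],[0,54,0,0,0,0],[0,58,0,0,0,0],[0,62,0,0,0,0],[0,65,0,0,0,0],[0,67,0,0,0,0],[0,67,0,0,0,0]],
  ],
)

```text
clock: 7.4
eef_pos: [505.2, 195.1, 94.3]
tool_rot: [3.14, -0.0, -1.674]
force: [0.9, 3.6, -3.7]
width: 15.1
```

arm_command(
  rows=[
    [[0,0,0,0,0,0],[0,0,0,0,0,0],[0,0,0,0,0,0]],
  ],
)

```text
clock: 7.65
eef_pos: [505.3, 195.1, 94.2]
tool_rot: [3.14, -0.0, -1.674]
force: [-0.5, 4.5, -2.6]
width: 14.7
```

```bash
python3 mv.py 505.9 195 95 -96; python3 - <<'E'
from cell import get_image
import cv2,numpy as np
b=get_image("scene");np.savez("scene5.npz",**b)
B=cv2.resize(b["pixels"][130:220,290:390,::-1],None,fx=6,fy=6,interpolation=cv2.INTER_CUBIC)
cv2.imwrite("pics/b5.png",B)
E
```

```text
t 7.65 pos [505.3 195.1  94.2] rot [ 1.7991e+02 -2.0000e-02 -9.5920e+01] w 14.7 F [-0.5  4.5 -2.6]
shift [ 0.1 -0.6 -0.8] turn [ 0.09 -0.02  0.08]
```

View pics/b5.png

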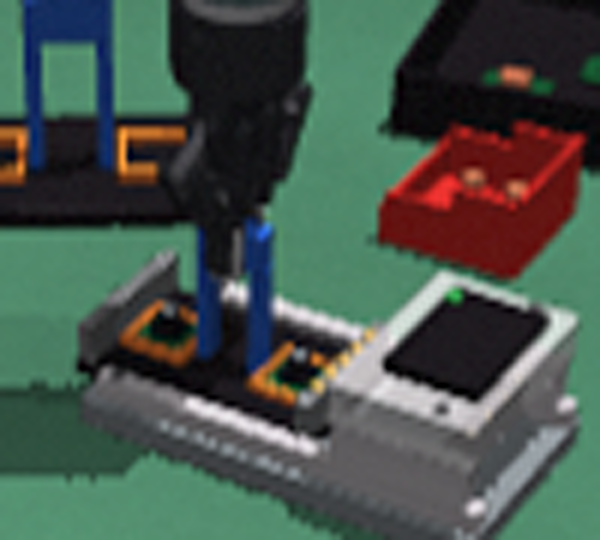

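```bash
python3 - <<'E'
from h import *
s=load("scene5"); g,p,c=cloud(s,(290,150,390,225))
a=np.radians(-6);d=np.array([np.cos(a),np.sin(a)]);n=np.array([-d[1],d[0]]);q=p[:,:2]-[569,188]
X=q@d;Y=q@n;Z=p[:,2]
m=(abs(Y)<45)&(X>-20)&(X<60)&(Z>15)
for x in range(-20,60,5):
    k=m&(X>=x)&(X<x+5); print(x,k.sum(),np.percentile(Z[k],[10,50,90]).round(0) if k.any() else "")
m=(abs(Y)<40)&(X<-110)&(X>-165)
for x in range(-165,-110,5):
    k=m&(X>=x)&(X<x+5); print(x,k.sum(),np.percentile(Z[k],[10,50,90]).round(0) if k.any() else "")
E
```

```text
-20 25 [32. 38. 54.]
-15 23 [32. 37. 49.]
-10 12 [33. 39. 46.]
-5 3 [32. 33. 35.]
0 1 [30. 30. 30.]
5 13 [49. 58. 61.]
10 29 [39. 60. 64.]
15 24 [30. 45. 59.]
20 2 [28. 31. 34.]
25 0 
30 1 [90. 90. 90.]
35 8 [92. 93. 94.]
40 24 [90. 92. 95.]
45 23 [90. 92. 96.]
50 10 [92. 93. 94.]
55 7 [ 92. 101. 103.]
-165 5 [3. 4. 5.]
-160 3 [2. 3. 3.]
-155 3 [3. 4. 6.]
-150 3 [2. 3. 5.]
-145 7 [ 7. 57. 59.]
-140 21 [57. 59. 61.]
-135 73 [37. 48. 60.]
-130 22 [33. 39. 57.]
-125 10 [32. 34. 39.]
-120 12 [32. 35. 42.]
-115 20 [32. 37. 48.]
```

Rear block ends at fixture x≈19 and the head begins at ≈34, so it is clear. I'll draw 5 mm more, then lift.

arm_command(
  rows=[
    [[0,2,0,0,0,0],[0,4,0,0,0,0],[0,5,0,0,0,0],[0,5,0,0,0,0],[0,5,-1,0,0,0],[0,5,-3,0,0,0],[0,5,-6,0,0,0],[0,5,-9,0,0,0],[0,5,-12,0,0,0],[0,5,-15,0,0,0],[0,5,-18,0,0,0],[0,5,-21,0,0,0],[0,5,-24,0,0,0],[0,5,-27,0,0,0],[0,5,-29,0,0,0],[0,5,-30,0,0,0],[0,5,-30,0,0,0]],
  ],
)

```text
clock: 9.12
eef_pos: [501.2, 195.5, 124.6]
tool_rot: [-3.141, 0.0, -1.674]
force: [0.4, 0.6, -6.1]
width: 15.2
```

```bash
python3 mv.py 500 196 200 -96; python3 - <<'E'
from cell import get_image
import cv2,numpy as np
b=get_image("scene");np.savez("scene6.npz",**b)
B=cv2.resize(b["pixels"][120:220,290:390,::-1],None,fx=6,fy=6,interpolation=cv2.INTER_CUBIC)
cv2.imwrite("pics/b6.png",B)
E
```

```text
t 9.12 pos [501.2 195.5 124.6] rot [-179.98    0.    -95.94] w 15.2 F [ 0.4  0.6 -6.1]
shift [ -0.4   1.2 -75.4] turn [-0.02  0.    0.06]
```

View pics/b6.png

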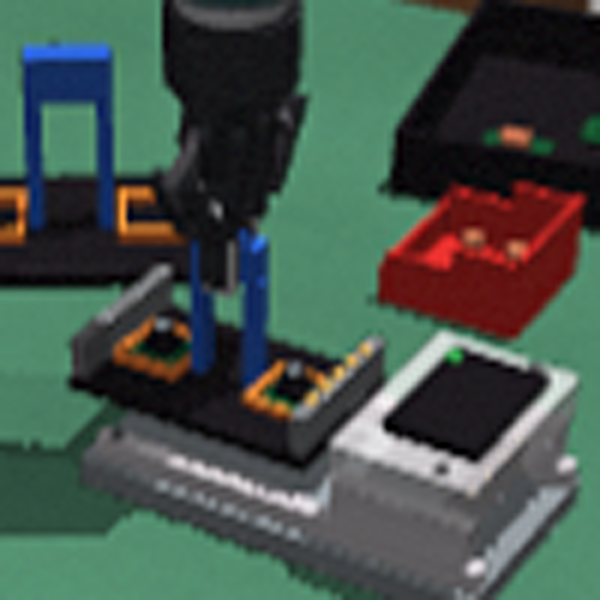

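Lifted clear and level. Both modules are seated at crop (165,340) and (295,385). Continuing the lift, then the carry.

arm_command(
  rows=[
    [[0,0,-1,0,0,0],[0,0,-4,0,0,0],[0,0,-8,0,0,0],[0,0,-13,0,0,0],[0,0,-18,0,0,0],[0,0,-23,0,0,0],[0,0,-28,0,0,0],[0,0,-33,0,0,0],[0,0,-38,0,0,0],[0,0,-43,0,0,0],[0,0,-48,0,0,0],[0,0,-53,0,0,0],[0,0,-58,0,0,0],[0,0,-63,0,0,0],[0,0,-68,0,0,0],[0,0,-72,0,0,0],[0,0,-75,0,0,0],[0,0,-76,0,0,0],[0,0,-76,0,0,0]],
  ],
)

```text
clock: 10.75
eef_pos: [501.2, 195.5, 200.6]
tool_rot: [-3.141, 0.0, -1.674]
force: [0.7, 0.4, -6.9]
width: 15.2
```

```bash
python3 mv.py 555 -213.5 200 -96
```

```text
t 10.75 pos [501.2 195.5 200.6] rot [-1.7998e+02  1.0000e-02 -9.5940e+01] w 15.2 F [ 0.7  0.4 -6.9]
shift [401.3 -95.8   0.5] turn [-0.02  0.01  0.06]
```

arm_command(
  rows=[
    [[1,-0.2,0,0,0,0],[4,-1,0,0,0,0],[8,-2,0,0,0,0],[14,-3.3,0,0,0,0],[21,-5,0,0,0,0],[29,-7,0,0,0,0],[38,-9,0,0,0,0],[48,-11.5,0,0,0,0],[59,-14,0,0,0,0],[71,-17,0,0,0,0],[83,-20,0,0,0,0],[95,-22.7,0,0,0,0],[107,-25.5,0,0,0,0],[119,-28.4,0,0,0,0],[131,-31.3,0,0,0,0],[143,-34,0,0,0,0],[155,-37,0,0,0,0],[167,-40,0,0,0,0],[179,-43,0,0,0,0],[191,-45.6,0,0,0,0]],
  ],
)

```text
clock: 12.42
eef_pos: [527.0, -0.4, 200.3]
tool_rot: [-3.141, 0.0, -1.674]
force: [0.0, 0.3, -5.3]
width: 15.3
```

arm_command(
  rows=[
    [[12,-2.9,0,0,0,0],[24,-5.7,0,0,0,0],[36,-8.6,0,0,0,0],[48,-11.5,0,0,0,0],[60,-14.3,0,0,0,0],[72,-17.2,0,0,0,0],[84,-20,0,0,0,0],[96,-23,0,0,0,0],[108,-25.8,0,0,0,0],[120,-28.6,0,0,0,0],[132,-31.5,0,0,0,0],[144,-34.3,0,0,0,0],[155,-37,0,0,0,0],[165,-39.4,0,0,0,0],[174,-41.6,0,0,0,0],[182,-43.5,0,0,0,0],[189,-45.2,0,0,0,0],[195,-46.6,0,0,0,0],[200,-47.8,0,0,0,0],[204,-48.8,0,0,0,0]],
  ],
)

```text
clock: 14.08
eef_pos: [554.2, -207.5, 200.3]
tool_rot: [3.142, 0.0, -1.674]
force: [0.8, -0.9, -6.0]
width: 15.4
```

arm_command(
  rows=[
    [[3,-0.7,0,0,0,0],[5,-1.2,0,0,0,0],[6.3,-1.4,0,0,0,0],[6.3,-1.4,0,0,0,0],[6.3,-1.4,0,0,0,0],[6.3,-1.4,0,0,0,0],[6.3,-1.4,0,0,0,0],[6.3,-1.4,0,0,0,0]],
  ],
)

```text
clock: 14.75
eef_pos: [554.9, -213.3, 200.4]
tool_rot: [3.142, 0.0, -1.674]
force: [-1.3, 0.8, -7.0]
width: 15.0
```

```bash
python3 mv.py 555 -213.5 200 -96; python3 - <<'E'
from cell import get_image
import cv2,numpy as np
b=get_image("scene");np.savez("scene7.npz",**b)
B=cv2.resize(b["pixels"][150:310,200:360,::-1],None,fx=3.75,fy=3.75,interpolation=cv2.INTER_CUBIC)
cv2.imwrite("pics/b7.png",B)
b=get_image("top");np.savez("top7.npz",**b)
B=cv2.resize(b["pixels"][130:270,320:460,::-1],None,fx=4,fy=4,interpolation=cv2.INTER_CUBIC)
cv2.imwrite("pics/b7t.png",B)
E
```

```text
t 14.75 pos [ 554.9 -213.3  200.4] rot [ 1.800e+02  1.000e-02 -9.592e+01] w 15.0 F [-1.3  0.8 -7. ]
shift [ 0.2 -0.1  0.4] turn [0.   0.01 0.08]
```

View pics/b7.png

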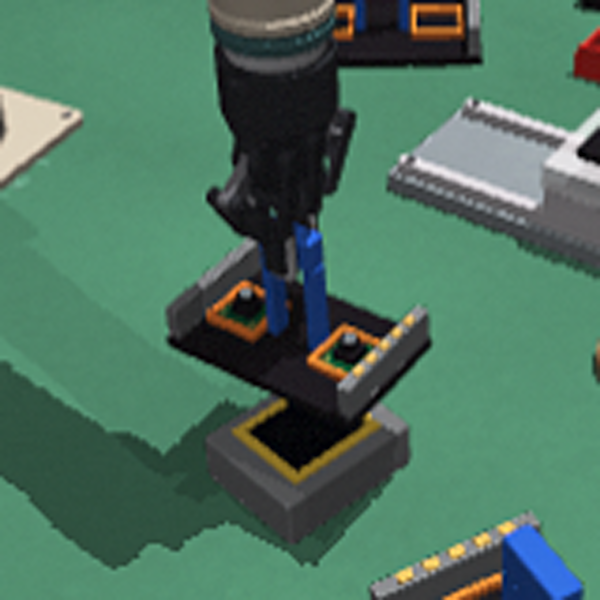

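View pics/b7t.png

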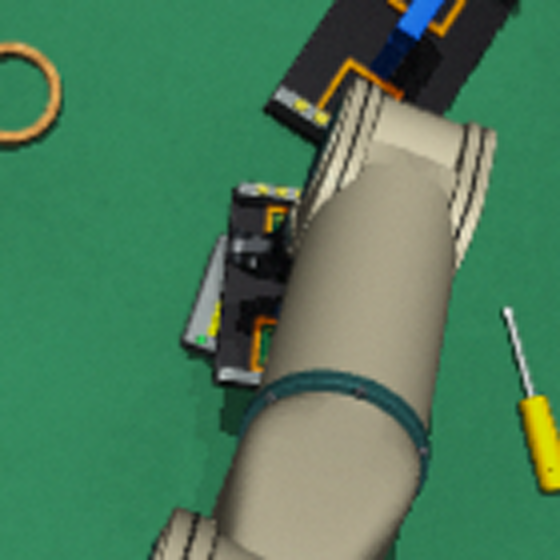

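The scene view shows the carrier over the reader, level, with modules seated at crop (245,305) and (350,350). Checking centre, height and tilt numerically.

```bash
python3 - <<'E'
from h import *
s=load("scene7"); g,p,c=cloud(s,(240,205,320,265))
a=np.radians(-6);d=np.array([np.cos(a),np.sin(a)]);n=np.array([-d[1],d[0]]);q=p[:,:2]-[555,-213.5]
X=q@d;Y=q@n;Z=p[:,2]
m=(Z>120)&(abs(X)<100)&(abs(Y)<70)
plate=m&(c.max(1)<60)&(Z<145)&(abs(X)<68)
A=np.c_[X,Y,np.ones(len(X))][plate]; k=np.abs(Z[plate]-np.median(Z[plate]))<6
print("plate plane",np.linalg.lstsq(A[k],Z[plate][k],rcond=None)[0],np.median(Z[plate]),k.sum())
bl=m&(abs(X)>60)
for s_ in(1,-1):
    k=bl&(s_*X>0)&(Z>152); print("block",k.sum(),X[k].min(),X[k].max(),Y[k].min(),Y[k].max(),np.percentile(Z[k],90))
o=m&(c[:,0]>150)&(c[:,0]>1.4*c[:,1])&(c[:,2]<90)&(Z<155)
for s_ in(1,-1):
    k=o&(s_*X>0);print("nest",k.sum(),X[k].min(),X[k].max(),Y[k].min(),Y[k].max(),Z[k].mean())
E
```

```text
plate plane [-7.73061988e-03  1.85717031e-02  1.39075551e+02] 138.65873270696653 700
block 185 69.36696473058826 80.93327804517892 -49.33679149721295 48.34087574936437 166.81565799144195
block 175 -78.69342325996568 -66.20825552318576 -48.04391755293944 44.879471608203495 166.04494892606687
nest 60 23.50414196019135 57.04389129091376 -21.299028759051637 22.17864119000984 144.22818627075642
nest 24 -65.47667083124772 -37.23432244520125 -21.745640284023786 22.35827015937443 144.74159020455974
```

arm_command(
  rows=[
    [[0,0,0,0,0,0],[0,0,0,0,0,0],[0,0,0,0,0,0],[0,0,0,0,0,0],[0,0,0,0,0,0],[0,0,0,0,0,0]],
  ],
)

```text
clock: 15.35
eef_pos: [554.9, -213.6, 200.3]
tool_rot: [-3.142, -0.0, -1.674]
force: [0.4, -0.8, -6.4]
width: 15.1
```

```bash
python3 mv.py 555 -213.5 200 -96; python3 -c "
from cell import order,sensors
print(abs(sensors.read_state()['qd']).max());print(order.finish_job())"
```

```text
t 15.35 pos [ 554.9 -213.6  200.3] rot [-180.     -0.    -95.94] w 15.1 F [ 0.4 -0.8 -6.4]
shift [-0.1 -0.1  0.3] turn [-0.   -0.    0.06]
0.0020285169420048484
the job is handed in; nothing more can be done
None
```

I pinched the carrier by its blue handle and drew it back about 72 mm between the rails. I then lifted it straight out, carried it to the code reader and handed the job in at 15.35 s, still holding it.

- **Draw-back:** before the last 5 mm of pull, the carrier's rear end measured 14–15 mm clear of the test head's edge. I did not measure again after that pull. The wrist force stayed at about 6 N or less while pulling.
- **Final position:** the carrier is centred over the reader's window to about 1–2 mm. Its underside is about 80–84 mm above the window: the depth image gives 84, and the arm's height reading (taking the carrier to have sat at z = 20 mm) gives 81.
- **Level and steady:** the fitted tilt is about 0.02 rad. Joint speeds were about 0.002 rad/s, and the gripper held at 15 mm on the handle.
- **Modules:** both looked seated in their nests in the last picture. I judged that by eye and did not measure their heights.
- **Bystanders:** I did not measure whether they moved. The arm never went near them.

No check failed; the two height readings above differ by about 3 mm. The finish call reports no verdict.

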